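# Balance the chest lid for fitting its stay

### The arm

A 6-joint arm with a two-finger parallel gripper is mounted at the origin on a cart in front of the work surface, level with it; the furniture and walls round the work are solid. World frame = base frame: x ahead of the robot, y to its left, z up, the work surface at z = 0. Lengths are in m, angles in rad, forces in N, time in s.
With the tool pointing down it reaches from about 0.4 to 0.825 m from the base axis. Payload 7 kg.
Tool frame: the origin (TCP) lies at the very end of the fingers, on their centre line; the grasp point (between the pads) lies 19 mm behind it; z points along the fingers, y is the line along which they close (so a half turn about z gives the same grasp; the last joint's range is limited). The gripper opens to 88 mm and grips with 3 to 60 N. Pads are 19 mm wide; open, the fingers measure 130 mm over their backs; the gripper's body (78 mm by 193 mm) begins 47 mm behind the grasp point.
Start: joints at [-0.956, 0.359, 0.012, 0, -1.224, -0.288], TCP at [0.217, -0.639, 0.227] pointing down, gripper open.
Joint ranges: [-3.07, 3.07], [-1.43, 2.12], [-1.02, 1.25], [-3.03, 1.67], [-3.05, -0], [-3.03, 3.03]. Speed limits (rad/s): [2.39, 2.39, 3.01, 3.14, 3.14, 3.14].

### API

Orientations are given as [roll, pitch, yaw] about the fixed x, y, z axes, in that order (R = Rz(yaw) Ry(pitch) Rx(roll)).
In Python, from station import arm gives the robot as it stands. The module is installed in compiled form; this text tells all that it offers.
- The arm moves only by the shell command python3 -m crank 'ROWS' [FORCE]. ROWS is JSON, a list of rows, each an object of numbers: "dx", "dy", "dz": the shift along the world's x, y, z in m; "twist": the turn about the world's z in degrees; "grip": the opening, from -1 (shut) to 1 (fully open). A call has exactly 5 rows; each row is the pose to reach, as a shift and turn from the pose commanded when the call began; what a row does not reach only later rows make up. A row lasts 1/12 s, in which the tool goes at most 41.7 mm and 7.16 degrees, less where a joint would pass 70% of its speed; a pose out of reach is approached as far as the arm can. A call with a gripper value outside its range is refused whole. The fingers move at their own pace and stop on an object; FORCE is the grip in N (left out, the last holds). Time passes only in rows, so rows that repeat a pose let the fingers close, or fill a call up. It gives the time, the measured TCP pose, the force, the opening and the grip force at its end, in the units of the state.
- arm.get_state(): the state, without advancing time (a new reading comes with each control period).
- arm.grab_frame(name): name is "side" or "top" or "wrist"; returns the picture (480x640x3 uint8, red, green, blue); there is no depth.
- arm.get_calibration(name): a dict with "fx", "fy", "cx", "cy" (pixels), "k1" (the pictures are not rectified: a ray, as slopes to the right and down, at radius r is drawn at 1 + k1 r^2 times it, then the intrinsics apply), "cam_to_world" (4x4, takes a point from camera to world coordinates); the wrist camera has in their place "tool_from_camera" (4x4, takes a point from camera to tool coordinates, whose origin is the TCP and whose axes are the flange's). Camera axes: x right, y down, z forward; pixel columns grow to the right and rows downward; lengths in m; the calibration is good to about 2 mm. A picture is of the moment at which its call begins: read the wrist's pose just before it. get_calibration takes no time and is no camera call.
- arm.job_done(): hands the job in; it is judged then, once.
The state is a dict: "t": time; "q": joint angles; "qd": joint speeds; "joint_efforts": joint torques, N m; "eef_pos": TCP position; "ee_rot": TCP orientation; "force": force on the tool from outside, world axes, zero at the start; "moment": the same for the moment, N m; "width": finger opening in m; "gripper_force": force on a finger pad.
Only numpy, scipy, OpenCV 4.12 (cv2) and the standard library are available. Lean on these libraries where they do the work, as an engineer would, in place of code of your own. Each camera call takes 0.05 s, during which the arm holds its last target. There are 200 camera calls.

### The job

I want to fit a stay to the lid of the small steel hardware chest. Take the roll of tape off the lid and lay it flat on the bench clear of the chest, without dropping it; then swing the lid up by its bow handle to the point where it just balances over its hinge, tipping neither shut nor backwards (its heavy handle puts that point a little short of upright), and keep hold of it there: finish with the handle still gripped and the lid still. Leave the glue bottle, the screw box and the tape measure where they are.

Things in the scene. Friction and masses are not known exactly. Their poses are not given: they have to be found in the camera images.
- chest: All lengths here in mm. Grey steel hardware chest, 125 (x, front to back) x 190 (y) x 80 high, hollow under its lid, fixed to the bench. Origin at the centre of its underside; x points from its front (robot's side, small catch plate) to the hinged back, y along the hinge, z up. A spanner lies fixed inside.
- hinge (a point): Point on the lid's hinge axis, at the middle of the chest's back rim, 62.5 behind the chest's centre and 80 above the bench. Axes as the chest's; the hinge axis is y. It does not move.
- lid (a joint): Lid angle in rad: 0 shut (level), growing as the front swings up and back; stop at 2.5. Lid: grey plate 127 deep x 194 wide x 10 thick, underside level with the hinge axis, 0.5 kg with handle. Shut, its centre of gravity is 75.6 in front of and 15.4 above the hinge axis: it balances at 1.369 (78 degrees). Hinge friction keeps it within about 0.08 of that; elsewhere it falls shut or over backwards.
- handle (a point): Middle of the round grip bar of the lid's steel bow handle. Bar 12 thick, along y (parallel to the hinge), 95 of free length between two posts. Lid shut: 105 in front of and 50 above the hinge axis, 40 above the lid's top face; pinch it from above, fingers in front and behind; it can turn between them as the lid swings. At balance: 28 behind and 113 above the hinge axis. Axes turn with the lid.
- tape_roll: Small black roll of insulating tape, about 62 across, 19 high, 0.05 kg, lying flat on the shut lid behind the handle. Origin at the centre of its underside, z along its axis. Its hole is not open to the fingers: grip it across its outside, best with a finger either side along the chest's y, clear of the handle.
- glue_bottle: Bystander: glue bottle, 58 across, 159 high, standing at the right. Origin at the centre of its underside.
- screw_box: Bystander: card box of screws, 70 x 89 x 45 high, at the right near the front edge of the bench. Origin at the centre of its underside.
- tape_measure: Bystander: steel tape measure, 63 x 86 x 62 high, standing at the left in front of the saw. Origin at the centre of its underside.
Mind the look-alikes: they are no part of the job. Of the things that look like the tape_roll, the largest one is meant.

How it is judged:
By the outcome, as a careful person would: the job done as asked, in the order asked, and still so for the second after the job is handed in, while the arm keeps its last pose, push and grip.
It also fails if it takes over 48 s, if anything falls off the work surface, if the arm or the gripper's body presses on something with over 40 N, if the wrist force passes 120 N, or if a joint passes its speed limit or range.

## Working session

There is one attempt and no reset: what is moved stays moved. The work goes in short steps, Python scripts to look and compute and a shell command to move; the robot and the scene stay as the last step left them, time stands still between calls to the robot, and variables do not carry over. Pictures are saved under pics/ and viewed, at most 10 in all, crops included, and the job is handed in when it is done.

```bash
mkdir -p pics; cat > h.py <<'E'
import numpy as np,cv2
from station import arm
from scipy.spatial.transform import Rotation as R
def ray(name,u,v,st=None):
    c=arm.get_calibration(name)
    K=np.array([[c['fx'],0,c['cx']],[0,c['fy'],c['cy']],[0,0,1.]])
    p=cv2.undistortPoints(np.array([[[u,v]]],float),K,np.array([c['k1'],0,0,0,0.]))[0,0]
    if name=='wrist':
        T=np.eye(4);T[:3,:3]=R.from_euler('xyz',st['ee_rot']).as_matrix();T[:3,3]=st['eef_pos']
        M=T@np.array(c['tool_from_camera'])
    else: M=np.array(c['cam_to_world'])
    return M[:3,3],M[:3,:3]@np.array([p[0],p[1],1])
def onz(name,u,v,z,st=None):
    o,d=ray(name,u,v,st); return o+d*(z-o[2])/d[2]
def snap(name,fn):
    st=arm.get_state(); f=arm.grab_frame(name); cv2.imwrite('pics/'+fn,f[:,:,::-1]); return st,f
E
python3 - <<'E'
from h import *
snap('top','top0.png');snap('side','side0.png')
s=arm.get_state();print(s)
for n in('top','side'):print(arm.get_calibration(n))
E
```

```text
{'t': 0.1, 'q': array([-9.55887367e-01,  3.59292493e-01,  1.11379497e-02, -2.98381935e-04,
       -1.22412891e+00, -2.88077614e-01]), 'qd': array([ 0.00037094, -0.00021956,  0.00052382,  0.00010331, -0.00088125,
        0.00096314]), 'joint_efforts': array([ 5.68022206e-04, -5.84162271e+01,  2.93749756e+01,  7.01553047e+00,
        1.01895348e-02, -8.87190754e-05]), 'eef_pos': array([ 0.21650997, -0.6388542 ,  0.2257275 ]), 'ee_rot': array([ 3.14008711e+00, -1.53587239e-04, -2.81486278e+00]), 'force': array([-0.2279536 , -0.62339765, -0.02758989]), 'moment': array([-0.05864423, -0.00460682, -0.07743948]), 'gripper_force': 0.0, 'width': 0.08730803107958092}
{'fx': 498.79295275010355, 'fy': 498.79295275010355, 'cx': 319.5154786412421, 'cy': 235.0600203809023, 'k1': -0.07256093875614245, 'cam_to_world': array([[ 5.27187486e-04, -9.94951406e-01,  1.00356475e-01,
         3.77806585e-01],
       [-9.99686023e-01, -3.03844370e-03, -2.48721556e-02,
        -2.88545872e-01],
       [ 2.50515137e-02, -1.00311853e-01, -9.94640615e-01,
         1.30811922e+00],
       [ 0.00000000e+00,  0.00000000e+00,  0.00000000e+00,
         1.00000000e+00]])}
{'fx': 449.2440830668126, 'fy': 449.2440830668126, 'cx': 322.4410348458982, 'cy': 244.6530758558447, 'k1': -0.05123840552487813, 'cam_to_world': array([[ 0.88282809, -0.13977782,  0.4484158 ,  0.11005903],
       [-0.46908811, -0.31094804,  0.82660006, -1.04508253],
       [ 0.02389366, -0.94009227, -0.34008178,  0.42933949],
       [ 0.        ,  0.        ,  0.        ,  1.        ]])}
```

View pics/top0.png

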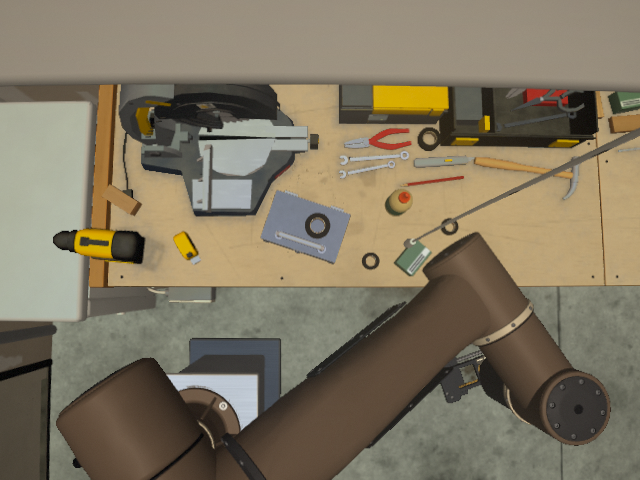

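View pics/side0.png

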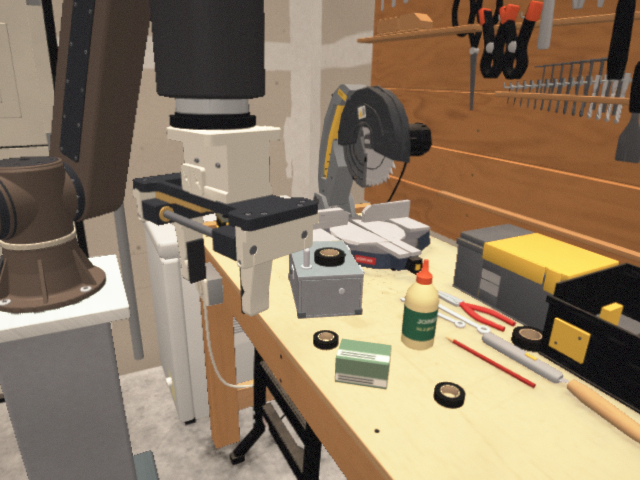

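The top picture shows the chest at about (307,228), with the handle bar from (277,235) to (325,251). Roll candidates are on the lid at (317,224) and on the bench at (428,139), (371,261) and (450,226). By the description it is the one on the lid at (317,224). I'll check sizes and take a close crop.

```bash
python3 - <<'E'
from h import *
f=cv2.imread('pics/top0.png')
g=cv2.cvtColor(f,cv2.COLOR_BGR2GRAY)
for (u,v,z) in [(317,224,.109),(428,139,.019),(371,261,.019),(450,226,.019)]:
    m=(g[v-20:v+20,u-20:u+20]<75).astype(np.uint8)
    cs,_=cv2.findContours(m,cv2.RETR_EXTERNAL,cv2.CHAIN_APPROX_NONE)
    c=max(cs,key=cv2.contourArea)
    (a,b),(w,h),an=cv2.minAreaRect(c); a+=u-20;b+=v-20
    p=onz('top',a,b,z); print((u,v),'centre',a,b,'px',w,h,'mm',(np.array([w,h])+1)*(1.308-z)/498*1000,'pos',p.round(4))
cv2.imwrite('pics/crop.png',cv2.resize(f[120:290,250:460],None,fx=3.5,fy=3.5,interpolation=cv2.INTER_CUBIC))
E
```

```text
(317, 224) centre 317.0 225.0 px 24.0 24.0 mm [60.19076305 60.19076305] pos [ 0.5233 -0.3124  0.109 ]
(428, 139) centre 427.5 134.5 px 31.0 39.0 mm [ 82.82730924 103.53413655] pos [ 0.7801 -0.6107  0.019 ]
(371, 261) centre 370.0 260.5 px 15.0 16.0 mm [41.41365462 44.00200803] pos [ 0.4419 -0.4518  0.019 ]
(450, 226) centre 461.3000030517578 242.60000228881836 px 6.7082037925720215 20.57182502746582 mm [19.9515556  55.83550695] pos [ 0.4891 -0.6936  0.019 ]
```

View pics/crop.png

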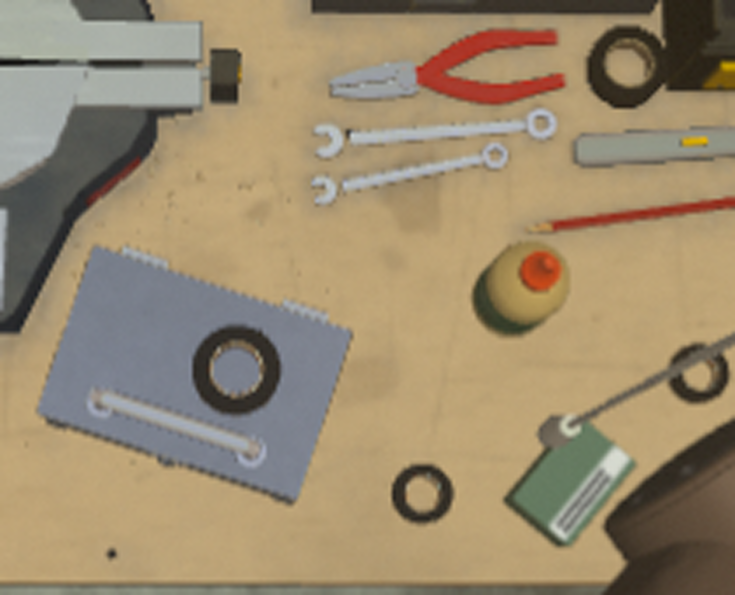

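The crop shows the roll to take at crop (236,369), behind the handle with its posts at crop (100,402) and (250,452). Hinge knuckles are at crop (145,257) and (305,310). The other rolls are smaller and on the bench.

```bash
python3 - <<'E'
from h import *
P=lambda a,b,z:onz('top',250+(a+.5)/3.5-.5,120+(b+.5)/3.5-.5,z)
C=[P(*c,.09) for c in[(97,247),(352,332),(295,503),(40,412)]]
for c in C:print(c.round(4))
A,B=P(100,400,.13),P(250,450,.13)
d=A-B;print('handle mid',(A+B)/2,'len',np.linalg.norm(d),'yaw',np.degrees(np.arctan2(-d[0],d[1])))
d=C[0]-C[1];print('yaw',np.degrees(np.arctan2(-d[0],d[1])),np.linalg.norm(d))
d=C[3]-C[2];print('yaw',np.degrees(np.arctan2(-d[0],d[1])),np.linalg.norm(d))
d=C[0]-C[3];print('yaw',np.degrees(np.arctan2(d[1],d[0])),np.linalg.norm(d))
cen=sum(C)/4;print('cen',cen)
y=np.radians(-17);hx=np.array([np.cos(y),np.sin(y)])
print('hinge',cen[:2]+.0635*hx,'roll',P(236,369,.109))
print('bottle',P(525,262,.1),'bottle base box',P(555,480,.045),'smallroll',P(422,493,.019))
E
```

```text
[ 0.612  -0.2146  0.09  ]
[ 0.552  -0.3948  0.09  ]
[ 0.4313 -0.3543  0.09  ]
[ 0.4946 -0.1758  0.09  ]
handle mid [ 0.48222185 -0.27086994  0.13      ] len 0.10711878857722848 yaw -18.338345532588512
yaw -18.399010149423145 0.189988419838537
yaw -19.530311651373946 0.18935845162173148
yaw -18.27571285694499 0.12357237860104729
cen [ 0.52247114 -0.28487377  0.09      ]
hinge [ 0.5831965  -0.30343937] roll [ 0.523088   -0.31259792  0.109     ]
bottle [ 0.60104944 -0.51677923  0.1       ] bottle base box [ 0.45020826 -0.5466315   0.045     ] smallroll [ 0.44194727 -0.45237768  0.019     ]
```

```bash
python3 - <<'E'
from h import *
c=arm.get_calibration('side');Mi=np.linalg.inv(c['cam_to_world'])
for (u,v) in[(412,242),(530,187),(635,137)]:
  for z in(.05,.1,.2,.3,.4,.5,.6,.8,1.):
    p=onz('top',u,v,z);q=Mi@np.r_[p,1];print((u,v),p.round(3),(q[:2]/q[2]*449+[322,245]).round() if q[2]>0 else 'behind')
print('edge',onz('top',250,286,0),'saw',onz('top',225,215,.05),'tm',onz('top',187,247,.06))
E
```

```text
(412, 242) [ 0.488 -0.556  0.05 ] [383. 342.]
(412, 242) [ 0.483 -0.545  0.1  ] [379. 311.]
(412, 242) [ 0.475 -0.524  0.2  ] [370. 247.]
(412, 242) [ 0.466 -0.503  0.3  ] [361. 178.]
(412, 242) [ 0.457 -0.482  0.4  ] [351. 106.]
(412, 242) [ 0.448 -0.46   0.5  ] [341.  28.]
(412, 242) [ 0.44  -0.439  0.6  ] [330. -55.]
(412, 242) [ 0.422 -0.397  0.8  ] [ 306. -240.]
(412, 242) [ 0.405 -0.354  1.   ] [ 278. -454.]
(530, 187) [ 0.633 -0.873  0.05 ] [652. 449.]
(530, 187) [ 0.623 -0.85   0.1  ] [637. 403.]
(530, 187) [ 0.603 -0.803  0.2  ] [606. 309.]
(530, 187) [ 0.583 -0.757  0.3  ] [575. 214.]
(530, 187) [ 0.562 -0.71   0.4  ] [543. 117.]
(530, 187) [ 0.542 -0.664  0.5  ] [511.  18.]
(530, 187) [ 0.522 -0.617  0.6  ] [478. -83.]
(530, 187) [ 0.481 -0.525  0.8  ] [ 410. -291.]
(530, 187) [ 0.44  -0.432  1.   ] [ 339. -508.]
(635, 137) [ 0.776 -1.18   0.05 ] [1235.  679.]
(635, 137) [ 0.76  -1.145  0.1  ] [1179.  594.]
(635, 137) [ 0.729 -1.074  0.2  ] [1073.  432.]
(635, 137) [ 0.697 -1.003  0.3  ] [973. 280.]
(635, 137) [ 0.665 -0.932  0.4  ] [878. 136.]
(635, 137) [ 0.634 -0.861  0.5  ] [790.   1.]
(635, 137) [ 0.602 -0.79   0.6  ] [ 706. -126.]
(635, 137) [ 0.539 -0.649  0.8  ] [ 552. -361.]
(635, 137) [ 0.475 -0.507  1.   ] [ 413. -573.]
edge [ 0.3757964  -0.14008711  0.        ] saw [ 0.55524582 -0.07973559  0.05      ] tm [0.4726503  0.01241756 0.06      ]
```

```bash
python3 -m crank '[{"dx":0.02,"dy":0.03,"twist":-7},{"dx":0.04,"dy":0.06,"twist":-14},{"dx":0.06,"dy":0.08,"twist":-21},{"dx":0.08,"dy":0.1,"twist":-28},{"dx":0.1,"dy":0.12,"twist":-35}]'
```

```text
invalid input at $[0]: expected keys dx, dy, dz, twist, grip
```

The rod in the top view never shows in the side view, so it hangs above about 0.53 m near the elbow. I'll retract first and look.

```bash
python3 -m crank '[{"dx":-0.01,"dy":0.03,"dz":0,"twist":-7,"grip":1},{"dx":-0.02,"dy":0.06,"dz":0,"twist":-14,"grip":1},{"dx":-0.03,"dy":0.09,"dz":0,"twist":-21,"grip":1},{"dx":-0.04,"dy":0.12,"dz":0,"twist":-28,"grip":1},{"dx":-0.05,"dy":0.15,"dz":0,"twist":-35,"grip":1}]'
python3 -c "
from h import *
snap('top','top1.png')"
```

```text
t: 0.52
eef_pos: [0.1659, -0.4877, 0.2259]
ee_rot: [3.141, -0.001, 2.851]
force: [-0.1, -0.6, 0.4]
width: 0.0873
gripper_force: 0.0
```

View pics/top1.png

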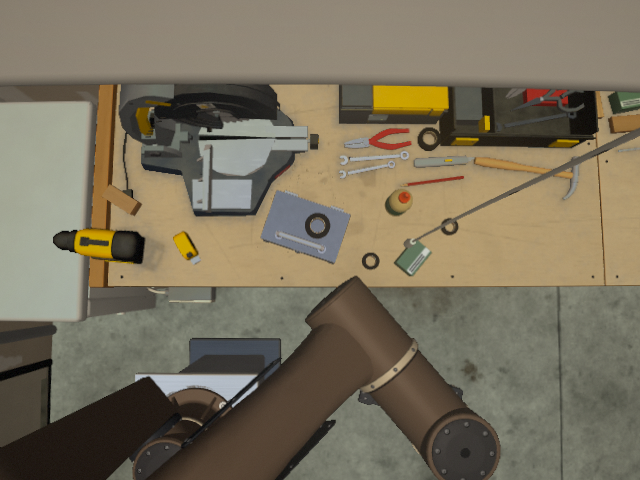

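The retracted arm's elbow, near (350,300), is now clear of the rod end at (412,242). I'll swing left to the roll.

```bash
python3 -m crank '[{"dx":0.03,"dy":0.025,"dz":0,"twist":-1,"grip":1},{"dx":0.06,"dy":0.05,"dz":0,"twist":-2,"grip":1},{"dx":0.09,"dy":0.075,"dz":0,"twist":-2,"grip":1},{"dx":0.12,"dy":0.1,"dz":0,"twist":-2,"grip":1},{"dx":0.15,"dy":0.125,"dz":0,"twist":-2,"grip":1}]'
python3 -m crank '[{"dx":0.04,"dy":0.01,"dz":0,"twist":0,"grip":1},{"dx":0.08,"dy":0.02,"dz":0,"twist":0,"grip":1},{"dx":0.12,"dy":0.03,"dz":0,"twist":0,"grip":1},{"dx":0.155,"dy":0.04,"dz":0,"twist":0,"grip":1},{"dx":0.155,"dy":0.04,"dz":0,"twist":0,"grip":1}]'
python3 - <<'E'
from h import *
st,f=snap('wrist','w1.png'); print(st['eef_pos'],st['ee_rot'])
E
```

```text
t: 0.98
eef_pos: [0.3175, -0.3628, 0.2267]
ee_rot: [3.141, 0.0, 2.822]
force: [0.7, -0.4, 0.0]
width: 0.0875
gripper_force: 0.0
t: 1.4
eef_pos: [0.4768, -0.3227, 0.2254]
ee_rot: [-3.141, -0.0, 2.826]
force: [0.2, -0.6, 1.0]
width: 0.0877
gripper_force: 0.0
[ 0.47683618 -0.32267263  0.22537666] [-3.14142684e+00 -2.06157444e-04  2.82605569e+00]
```

View pics/w1.png

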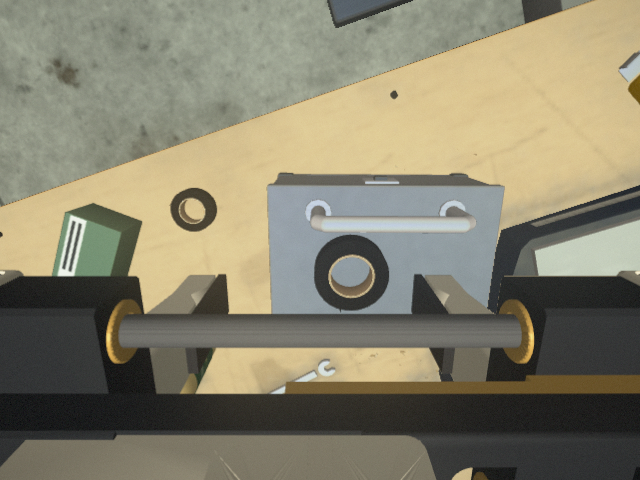

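The wrist picture shows the roll centred at about (352,273), and the handle bar from (316,223) to (474,224), almost square to the picture, so the yaw is right. The lid's front edge is at row 185.

```bash
python3 - <<'E'
from h import *
st=arm.get_state()
f=cv2.imread('pics/w1.png');g=f.max(axis=2)
m=(g[225:315,300:400]<60).astype(np.uint8)
c=max(cv2.findContours(m,0,1)[0],key=cv2.contourArea)
(a,b),r=cv2.minEnclosingCircle(c);a+=300;b+=225
print('roll px',a,b,r,onz('wrist',a,b,.109,st),onz('wrist',a-r,b,.1,st),onz('wrist',a+r,b,.1,st))
A=onz('wrist',318,223,.13,st);B=onz('wrist',472,224,.13,st);d=B-A
print('bar mid',(A+B)/2,np.linalg.norm(d),np.degrees(np.arctan2(-d[0],d[1])))
A=onz('wrist',318,212,.09,st);B=onz('wrist',454,212,.09,st);d=B-A
print('posts mid',(A+B)/2,np.linalg.norm(d),np.degrees(np.arctan2(-d[0],d[1])))
A=onz('wrist',268,186,.09,st);B=onz('wrist',503,186,.09,st);d=B-A
print('front mid',(A+B)/2,np.linalg.norm(d),np.degrees(np.arctan2(-d[0],d[1])))
E
```

```text
roll px 350.54499435424805 272.58133697509766 37.91468811035156 [ 0.51730192 -0.31036485  0.109     ] [ 0.5112245  -0.34080867  0.1       ] [ 0.53090114 -0.28065064  0.1       ]
bar mid [ 0.48222958 -0.26824064  0.13      ] 0.1105644765752421 -18.489925972753674
posts mid [ 0.48298938 -0.26791533  0.09      ] 0.1120129864758052 -18.103880047286744
front mid [ 0.46211248 -0.26261492  0.09      ] 0.18975403902852395 -18.098917968626537
```

```bash
python3 -m crank '[{"dx":0.02,"dy":0.005,"dz":-0.015,"twist":0,"grip":1},{"dx":0.043,"dy":0.011,"dz":-0.04,"twist":0,"grip":1},{"dx":0.043,"dy":0.011,"dz":-0.07,"twist":0,"grip":1},{"dx":0.043,"dy":0.011,"dz":-0.09,"twist":0,"grip":1},{"dx":0.043,"dy":0.011,"dz":-0.1,"twist":0,"grip":1}]'
python3 -m crank '[{"dx":0,"dy":0,"dz":-0.01,"twist":0,"grip":1},{"dx":0,"dy":0,"dz":-0.02,"twist":0,"grip":1},{"dx":0,"dy":0,"dz":-0.025,"twist":0,"grip":1},{"dx":0,"dy":0,"dz":-0.03,"twist":0,"grip":1},{"dx":0,"dy":0,"dz":-0.03,"twist":0,"grip":1}]'
```

```text
t: 1.87
eef_pos: [0.5123, -0.3127, 0.1232]
ee_rot: [3.141, -0.005, 2.822]
force: [-0.7, 0.7, -0.3]
width: 0.0877
gripper_force: 0.0
t: 2.28
eef_pos: [0.5144, -0.3133, 0.0963]
ee_rot: [3.141, -0.0, 2.822]
force: [-1.4, -0.1, 0.4]
width: 0.0873
gripper_force: 0.0
```

```bash
python3 -m crank '[{"dx":0.006,"dy":0.001,"dz":-0.001,"twist":0,"grip":1},{"dx":0.006,"dy":0.001,"dz":-0.001,"twist":0,"grip":1},{"dx":0.006,"dy":0.001,"dz":-0.001,"twist":0,"grip":0.3},{"dx":0.006,"dy":0.001,"dz":-0.001,"twist":0,"grip":0},{"dx":0.006,"dy":0.001,"dz":-0.001,"twist":0,"grip":0}]' 12
python3 -m crank '[{"dx":0,"dy":0,"dz":0,"twist":0,"grip":-0.3},{"dx":0,"dy":0,"dz":0,"twist":0,"grip":-0.3},{"dx":0,"dy":0,"dz":0,"twist":0,"grip":-0.3},{"dx":0,"dy":0,"dz":0,"twist":0,"grip":-0.3},{"dx":0,"dy":0,"dz":0,"twist":0,"grip":-0.3}]' 12
```

```text
t: 2.7
eef_pos: [0.5208, -0.3122, 0.0959]
ee_rot: [3.142, 0.0, 2.823]
force: [-0.2, -0.1, -0.1]
width: 0.073
gripper_force: 0.0
t: 3.12
eef_pos: [0.5207, -0.3122, 0.0957]
ee_rot: [3.142, 0.0, 2.823]
force: [-0.5, 0.6, 1.6]
width: 0.0603
gripper_force: 12.0
```

```bash
python3 -m crank '[{"dx":0,"dy":0,"dz":0.015,"twist":0,"grip":-0.3},{"dx":0,"dy":0,"dz":0.035,"twist":0,"grip":-0.3},{"dx":0,"dy":0,"dz":0.06,"twist":0,"grip":-0.3},{"dx":0,"dy":0,"dz":0.08,"twist":0,"grip":-0.3},{"dx":0,"dy":0,"dz":0.09,"twist":0,"grip":-0.3}]'
python3 -m crank '[{"dx":-0.01,"dy":0.03,"dz":0,"twist":0,"grip":-0.3},{"dx":-0.02,"dy":0.06,"dz":0,"twist":0,"grip":-0.3},{"dx":-0.03,"dy":0.09,"dz":0,"twist":0,"grip":-0.3},{"dx":-0.045,"dy":0.12,"dz":0,"twist":0,"grip":-0.3},{"dx":-0.055,"dy":0.15,"dz":0,"twist":0,"grip":-0.3}]'
python3 -m crank '[{"dx":-0.008,"dy":0.02,"dz":0,"twist":0,"grip":-0.3},{"dx":-0.017,"dy":0.043,"dz":0,"twist":0,"grip":-0.3},{"dx":-0.017,"dy":0.043,"dz":-0.02,"twist":0,"grip":-0.3},{"dx":-0.017,"dy":0.043,"dz":-0.04,"twist":0,"grip":-0.3},{"dx":-0.017,"dy":0.043,"dz":-0.06,"twist":0,"grip":-0.3}]'
python3 - <<'E'
from h import *
st,f=snap('wrist','w2.png'); print(st['eef_pos'],st['width'])
E
```

```text
t: 3.53
eef_pos: [0.5216, -0.3128, 0.1883]
ee_rot: [-3.141, 0.003, 2.823]
force: [0.1, -0.3, -1.2]
width: 0.0605
gripper_force: 12.0
t: 3.95
eef_pos: [0.464, -0.1612, 0.1847]
ee_rot: [-3.142, -0.001, 2.822]
force: [0.3, 1.3, -0.6]
width: 0.0604
gripper_force: 12.0
t: 4.37
eef_pos: [0.4485, -0.1186, 0.125]
ee_rot: [3.141, 0.001, 2.824]
force: [-0.1, -0.9, -1.0]
width: 0.0606
gripper_force: 12.0
[ 0.44852875 -0.1185956   0.1249729 ] 0.06060278958744017
```

View pics/w2.png

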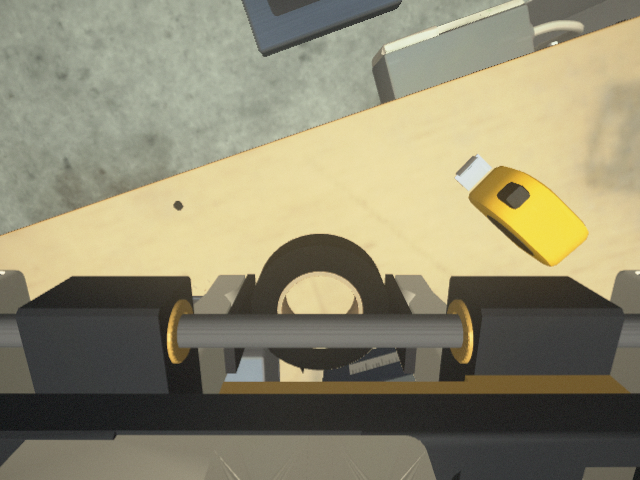

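The roll is held squarely at (320,300). The tape measure is at (530,215) with its nose at (458,182). Something dark, the saw base, begins at (330,372) behind the roll; I'll check its distance.

```bash
python3 - <<'E'
from h import *
st=arm.get_state();p=st['eef_pos']
y=st['ee_rot'][2]
Rz=lambda q:(np.array([[np.cos(-y),-np.sin(-y)],[np.sin(-y),np.cos(-y)]])@(q-p)[:2]).round(3)
for u,v in[(325,380),(345,365),(405,350),(458,182),(520,240),(470,205),(250,365)]:
  for z in(0,.05):
    q=onz('wrist',u,v,z,st);print((u,v,z),q.round(3),'tool xy',Rz(q))
E
```

```text
(325, 380, 0) [ 0.583 -0.159  0.   ] tool xy [-0.142 -0.005]
(325, 380, 0.05) [ 0.546 -0.147  0.05 ] tool xy [-0.104 -0.004]
(345, 365, 0) [ 0.574 -0.137  0.   ] tool xy [-0.127 -0.023]
(345, 365, 0.05) [ 0.538 -0.129  0.05 ] tool xy [-0.091 -0.019]
(405, 350, 0) [ 0.575 -0.082  0.   ] tool xy [-0.111 -0.075]
(405, 350, 0.05) [ 0.54  -0.085  0.05 ] tool xy [-0.078 -0.062]
(458, 182, 0) [ 0.445 -0.007  0.   ] tool xy [ 0.036 -0.106]
(458, 182, 0.05) [ 0.433 -0.022  0.05 ] tool xy [ 0.043 -0.087]
(520, 240, 0) [0.507 0.031 0.   ] tool xy [-0.011 -0.161]
(520, 240, 0.05) [0.483 0.008 0.05 ] tool xy [ 0.005 -0.132]
(470, 205, 0) [ 0.466 -0.002  0.   ] tool xy [ 0.018 -0.118]
(470, 205, 0.05) [ 0.45  -0.018  0.05 ] tool xy [ 0.028 -0.097]
(250, 365, 0) [ 0.547 -0.217  0.   ] tool xy [-0.127  0.062]
(250, 365, 0.05) [ 0.516 -0.195  0.05 ] tool xy [-0.091  0.05 ]
```

```bash
python3 -m crank '[{"dx":0,"dy":0,"dz":-0.03,"twist":0,"grip":-0.3},{"dx":0,"dy":0,"dz":-0.06,"twist":0,"grip":-0.3},{"dx":0,"dy":0,"dz":-0.085,"twist":0,"grip":-0.3},{"dx":0,"dy":0,"dz":-0.1,"twist":0,"grip":-0.3},{"dx":0,"dy":0,"dz":-0.11,"twist":0,"grip":-0.3}]'
python3 -m crank '[{"dx":0,"dy":0,"dz":-0.002,"twist":0,"grip":-0.3},{"dx":0,"dy":0,"dz":-0.004,"twist":0,"grip":-0.3},{"dx":0,"dy":0,"dz":-0.006,"twist":0,"grip":-0.3},{"dx":0,"dy":0,"dz":-0.007,"twist":0,"grip":-0.3},{"dx":0,"dy":0,"dz":-0.007,"twist":0,"grip":-0.3}]'
```

```text
t: 4.83
eef_pos: [0.4474, -0.1195, 0.0138]
ee_rot: [-3.14, -0.003, 2.822]
force: [0.5, -0.5, -0.7]
width: 0.0609
gripper_force: 12.0
t: 5.25
eef_pos: [0.4491, -0.1192, 0.0091]
ee_rot: [3.141, 0.001, 2.823]
force: [-0.3, -0.4, -0.6]
width: 0.0605
gripper_force: 12.0
```

```bash
python3 -m crank '[{"dx":0,"dy":0,"dz":-0.001,"twist":0,"grip":-0.3},{"dx":0,"dy":0,"dz":-0.002,"twist":0,"grip":-0.3},{"dx":0,"dy":0,"dz":-0.003,"twist":0,"grip":-0.3},{"dx":0,"dy":0,"dz":-0.003,"twist":0,"grip":-0.3},{"dx":0,"dy":0,"dz":-0.003,"twist":0,"grip":-0.3}]'
```

```text
t: 5.67
eef_pos: [0.4488, -0.1192, 0.0057]
ee_rot: [3.142, 0.0, 2.823]
force: [-0.5, 0.0, 1.0]
width: 0.0604
gripper_force: 12.0
```

```bash
python3 -m crank '[{"dx":0,"dy":0,"dz":-0.001,"twist":0,"grip":-0.3},{"dx":0,"dy":0,"dz":-0.001,"twist":0,"grip":-0.3},{"dx":0,"dy":0,"dz":-0.0015,"twist":0,"grip":-0.3},{"dx":0,"dy":0,"dz":-0.0015,"twist":0,"grip":-0.3},{"dx":0,"dy":0,"dz":-0.0015,"twist":0,"grip":-0.3}]'
```

```text
t: 6.08
eef_pos: [0.449, -0.1193, 0.005]
ee_rot: [3.141, 0.001, 2.823]
force: [-2.8, 1.0, 13.4]
width: 0.0603
gripper_force: 12.0
```

Contact (13 N upward). Release partly and rise.

```bash
python3 -m crank '[{"dx":0,"dy":0,"dz":0.0008,"twist":0,"grip":0},{"dx":0,"dy":0,"dz":0.0008,"twist":0,"grip":0.5},{"dx":0,"dy":0,"dz":0.0008,"twist":0,"grip":0.65},{"dx":0,"dy":0,"dz":0.0008,"twist":0,"grip":0.65},{"dx":0,"dy":0,"dz":0.0008,"twist":0,"grip":0.65}]'
python3 -m crank '[{"dx":0,"dy":0,"dz":0.01,"twist":0,"grip":0.65},{"dx":0,"dy":0,"dz":0.03,"twist":0,"grip":0.65},{"dx":0,"dy":0,"dz":0.06,"twist":0,"grip":0.65},{"dx":0,"dy":0,"dz":0.1,"twist":0,"grip":0.65},{"dx":0,"dy":0,"dz":0.14,"twist":0,"grip":0.65}]'
python3 -m crank '[{"dx":0,"dy":0,"dz":0.02,"twist":0,"grip":0.65},{"dx":0,"dy":0,"dz":0.04,"twist":0,"grip":0.65},{"dx":0,"dy":0,"dz":0.06,"twist":0,"grip":0.65},{"dx":0,"dy":0,"dz":0.06,"twist":0,"grip":0.65},{"dx":0,"dy":0,"dz":0.06,"twist":0,"grip":0.65}]'
python3 - <<'E'
from h import *
st,f=snap('wrist','w3.png'); print(st['eef_pos'],st['width'])
E
```

```text
t: 6.5
eef_pos: [0.4485, -0.1193, 0.0047]
ee_rot: [-3.141, -0.0, 2.823]
force: [0.4, 0.3, -1.2]
width: 0.0722
gripper_force: 0.0
t: 6.92
eef_pos: [0.4476, -0.1194, 0.1458]
ee_rot: [-3.141, -0.002, 2.823]
force: [0.8, 0.5, 0.0]
width: 0.0724
gripper_force: 0.0
t: 7.33
eef_pos: [0.4491, -0.1192, 0.2057]
ee_rot: [3.14, 0.002, 2.823]
force: [-0.2, 0.5, -0.8]
width: 0.0722
gripper_force: 0.0
[ 0.44914284 -0.1191686   0.20574604] 0.07218374291427158
```

View pics/w3.png

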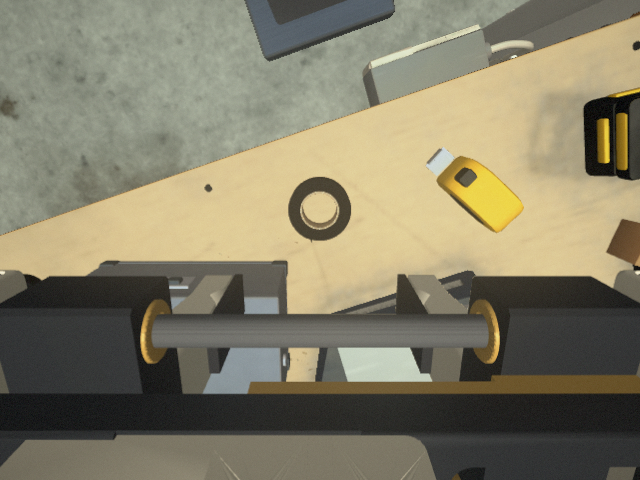

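The roll lies flat at (320,208), well clear of the chest. Next the handle, which needs a quarter turn; I'll check joint 6 for the direction.

```bash
python3 - <<'E'
from h import *
st=arm.get_state();print(st['q'].round(3))
E
```

```text
[ 0.166  0.022 -0.466 -0.    -1.082 -2.056]
```

```bash
python3 -m crank '[{"dx":0.01,"dy":-0.03,"dz":0,"twist":7,"grip":0.65},{"dx":0.02,"dy":-0.06,"dz":0,"twist":14,"grip":0.65},{"dx":0.03,"dy":-0.09,"dz":0,"twist":21,"grip":0.65},{"dx":0.033,"dy":-0.12,"dz":0,"twist":28,"grip":0.65},{"dx":0.033,"dy":-0.15,"dz":0,"twist":35,"grip":0.65}]'
python3 -m crank '[{"dx":0,"dy":0,"dz":0,"twist":7,"grip":0.65},{"dx":0,"dy":0,"dz":0,"twist":14,"grip":0.65},{"dx":0,"dy":0,"dz":0,"twist":21,"grip":0.65},{"dx":0,"dy":0,"dz":0,"twist":28,"grip":0.65},{"dx":0,"dy":0,"dz":0,"twist":35,"grip":0.65}]'
python3 -m crank '[{"dx":0,"dy":0,"dz":0,"twist":7,"grip":0.65},{"dx":0,"dy":0,"dz":0,"twist":14,"grip":0.65},{"dx":0,"dy":0,"dz":0,"twist":20,"grip":0.65},{"dx":0,"dy":0,"dz":0,"twist":20,"grip":0.65},{"dx":0,"dy":0,"dz":0,"twist":20,"grip":0.65}]'
python3 - <<'E'
from h import *
st,f=snap('wrist','w4.png'); print(st['eef_pos'],np.degrees(st['ee_rot']))
E
```

```text
t: 7.8
eef_pos: [0.4816, -0.2702, 0.203]
ee_rot: [3.14, -0.002, -2.858]
force: [0.6, 0.4, 0.1]
width: 0.0723
gripper_force: 0.0
t: 8.22
eef_pos: [0.4808, -0.2689, 0.2031]
ee_rot: [3.139, -0.001, -2.248]
force: [0.1, 0.3, 0.2]
width: 0.0731
gripper_force: 0.0
t: 8.63
eef_pos: [0.4811, -0.2688, 0.2036]
ee_rot: [3.139, -0.0, -1.908]
force: [1.1, -0.3, -0.6]
width: 0.0724
gripper_force: 0.0
[ 0.48113756 -0.26878178  0.20364227] [ 1.79879147e+02 -9.91410379e-03 -1.09324467e+02]
```

View pics/w4.png

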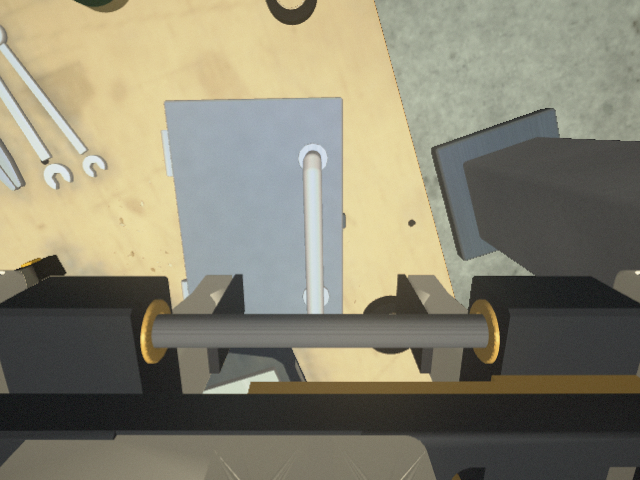

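The bar runs from (313,157) to about (316,310), between the finger planes as wanted. Computing its middle.

```bash
python3 - <<'E'
from h import *
st=arm.get_state()
A=onz('wrist',313,153,.136,st);B=onz('wrist',316,305,.136,st)
print(A,B,(A+B)/2)
A=onz('wrist',313,157,.09,st);B=onz('wrist',316,297,.09,st)
d=B-A;print((A+B)/2,np.linalg.norm(d),np.degrees(np.arctan2(-d[0],d[1])))
E
```

```text
[ 0.46508766 -0.32671703  0.136     ] [ 0.49735563 -0.23022656  0.136     ] [ 0.48122165 -0.2784718   0.136     ]
[ 0.4854974  -0.26805879  0.09      ] 0.11241471327701147 -18.39549268293867
```

```bash
python3 -m crank '[{"dx":0.002,"dy":0,"dz":-0.025,"twist":0.8,"grip":0.65},{"dx":0.002,"dy":0,"dz":-0.05,"twist":0.8,"grip":0.65},{"dx":0.002,"dy":0,"dz":-0.075,"twist":0.8,"grip":0.65},{"dx":0.002,"dy":0,"dz":-0.085,"twist":0.8,"grip":0.65},{"dx":0.002,"dy":0,"dz":-0.09,"twist":0.8,"grip":0.65}]' 20
python3 -m crank '[{"dx":0,"dy":0,"dz":0,"twist":0,"grip":0.65},{"dx":0,"dy":0,"dz":0,"twist":0,"grip":0.2},{"dx":0,"dy":0,"dz":0,"twist":0,"grip":-0.2},{"dx":0,"dy":0,"dz":0,"twist":0,"grip":-0.5},{"dx":0,"dy":0,"dz":0,"twist":0,"grip":-0.6}]' 20
python3 -m crank '[{"dx":0,"dy":0,"dz":0,"twist":0,"grip":-0.7},{"dx":0,"dy":0,"dz":0,"twist":0,"grip":-0.8},{"dx":0,"dy":0,"dz":0,"twist":0,"grip":-1},{"dx":0,"dy":0,"dz":0,"twist":0,"grip":-1},{"dx":0,"dy":0,"dz":0,"twist":0,"grip":-1}]' 20
python3 -m crank '[{"dx":0,"dy":0,"dz":0,"twist":0,"grip":-1},{"dx":0,"dy":0,"dz":0,"twist":0,"grip":-1},{"dx":0,"dy":0,"dz":0,"twist":0,"grip":-1},{"dx":0,"dy":0,"dz":0,"twist":0,"grip":-1},{"dx":0,"dy":0,"dz":0,"twist":0,"grip":-1}]' 20
```

```text
t: 9.1
eef_pos: [0.4824, -0.2687, 0.1129]
ee_rot: [3.138, -0.0, -1.893]
force: [-0.4, -0.3, -0.1]
width: 0.0724
gripper_force: 0.0
t: 9.52
eef_pos: [0.4843, -0.2691, 0.1159]
ee_rot: [-3.14, 0.0, -1.891]
force: [0.0, -0.6, 0.3]
width: 0.051
gripper_force: 0.0
t: 9.93
eef_pos: [0.4837, -0.2689, 0.1149]
ee_rot: [-3.142, -0.0, -1.891]
force: [-0.3, -0.0, 0.2]
width: 0.0178
gripper_force: 0.0
t: 10.35
eef_pos: [0.4852, -0.2694, 0.1151]
ee_rot: [-3.139, -0.0, -1.89]
force: [5.2, -2.2, -3.5]
width: 0.0112
gripper_force: 20.0
```

Gripped. Table of arc points, relative to the shut pose:

```bash
python3 - <<'E'
import numpy as np
r=np.hypot(105,50);p0=np.arctan2(50,105);y=np.radians(-18.3)
pr=None
for i,t in enumerate(np.linspace(0,1.369,21)):
    u=-r*np.cos(p0+t)+105;w=r*np.sin(p0+t)-50
    p=np.array([u*np.cos(y),u*np.sin(y),w])/1000
    if i%5==0: b=p
    print(i,round(t,3),p.round(4),'call',(p-b).round(4), 'end' if i%5==0 and pr is not None else '', '' if pr is None else (p-pr).round(4))
    if i%5==0: pr=p
E
```

```text
0 0.0 [ 0. -0. -0.] call [0. 0. 0.]  
1 0.068 [ 0.0035 -0.0012  0.0071] call [ 0.0035 -0.0012  0.0071]  [ 0.0035 -0.0012  0.0071]
2 0.137 [ 0.0074 -0.0025  0.0139] call [ 0.0074 -0.0025  0.0139]  [ 0.0074 -0.0025  0.0139]
3 0.205 [ 0.0118 -0.0039  0.0204] call [ 0.0118 -0.0039  0.0204]  [ 0.0118 -0.0039  0.0204]
4 0.274 [ 0.0165 -0.0055  0.0265] call [ 0.0165 -0.0055  0.0265]  [ 0.0165 -0.0055  0.0265]
5 0.342 [ 0.0217 -0.0072  0.0323] call [0. 0. 0.] end [ 0.0217 -0.0072  0.0323]
6 0.411 [ 0.0272 -0.009   0.0378] call [ 0.0055 -0.0018  0.0054]  [ 0.0055 -0.0018  0.0054]
7 0.479 [ 0.0331 -0.011   0.0428] call [ 0.0114 -0.0038  0.0104]  [ 0.0114 -0.0038  0.0104]
8 0.548 [ 0.0393 -0.013   0.0474] call [ 0.0176 -0.0058  0.015 ]  [ 0.0176 -0.0058  0.015 ]
9 0.616 [ 0.0458 -0.0151  0.0515] call [ 0.024  -0.008   0.0191]  [ 0.024  -0.008   0.0191]
10 0.684 [ 0.0525 -0.0174  0.0551] call [0. 0. 0.] end [ 0.0308 -0.0102  0.0228]
11 0.753 [ 0.0594 -0.0196  0.0583] call [ 0.0069 -0.0023  0.0032]  [ 0.0069 -0.0023  0.0032]
12 0.821 [ 0.0665 -0.022   0.0609] call [ 0.0141 -0.0047  0.0058]  [ 0.0141 -0.0047  0.0058]
13 0.89 [ 0.0738 -0.0244  0.0631] call [ 0.0213 -0.0071  0.0079]  [ 0.0213 -0.0071  0.0079]
14 0.958 [ 0.0812 -0.0269  0.0647] call [ 0.0287 -0.0095  0.0095]  [ 0.0287 -0.0095  0.0095]
15 1.027 [ 0.0887 -0.0293  0.0657] call [0. 0. 0.] end [ 0.0362 -0.012   0.0106]
16 1.095 [ 0.0962 -0.0318  0.0662] call [ 0.0075 -0.0025  0.0005]  [ 0.0075 -0.0025  0.0005]
17 1.164 [ 0.1038 -0.0343  0.0662] call [ 0.0151 -0.005   0.0005]  [ 0.0151 -0.005   0.0005]
18 1.232 [ 0.1113 -0.0368  0.0656] call [ 0.0226 -0.0075 -0.0001]  [ 0.0226 -0.0075 -0.0001]
19 1.301 [ 0.1188 -0.0393  0.0645] call [ 0.0301 -0.01   -0.0012]  [ 0.0301 -0.01   -0.0012]
20 1.369 [ 0.1262 -0.0417  0.0629] call [0. 0. 0.] end [ 0.0375 -0.0124 -0.0028]
```

```bash
python3 -m crank '[{"dx":0.0035,"dy":-0.001,"dz":0.007,"twist":0,"grip":-1},{"dx":0.0075,"dy":-0.0025,"dz":0.014,"twist":0,"grip":-1},{"dx":0.012,"dy":-0.004,"dz":0.0205,"twist":0,"grip":-1},{"dx":0.0165,"dy":-0.0055,"dz":0.0265,"twist":0,"grip":-1},{"dx":0.0215,"dy":-0.007,"dz":0.0325,"twist":0,"grip":-1}]' 20
```

```text
t: 10.77
eef_pos: [0.5048, -0.2759, 0.147]
ee_rot: [3.14, 0.0, -1.891]
force: [1.7, -2.9, -9.2]
width: 0.0116
gripper_force: 20.0
```

```bash
python3 -m crank '[{"dx":0.0055,"dy":-0.002,"dz":0.0055,"twist":0,"grip":-1},{"dx":0.0115,"dy":-0.004,"dz":0.0105,"twist":0,"grip":-1},{"dx":0.0175,"dy":-0.006,"dz":0.015,"twist":0,"grip":-1},{"dx":0.024,"dy":-0.008,"dz":0.019,"twist":0,"grip":-1},{"dx":0.031,"dy":-0.010,"dz":0.0225,"twist":0,"grip":-1}]' 20
```

```text
t: 11.18
eef_pos: [0.5347, -0.2859, 0.1715]
ee_rot: [3.138, -0.001, -1.89]
force: [-8.1, 1.3, 8.3]
width: 0.0113
gripper_force: 20.0
```

```bash
python3 -m crank '[{"dx":0.007,"dy":-0.0025,"dz":0.003,"twist":0,"grip":-1},{"dx":0.014,"dy":-0.0045,"dz":0.006,"twist":0,"grip":-1},{"dx":0.0215,"dy":-0.007,"dz":0.008,"twist":0,"grip":-1},{"dx":0.0285,"dy":-0.0095,"dz":0.0095,"twist":0,"grip":-1},{"dx":0.036,"dy":-0.012,"dz":0.0105,"twist":0,"grip":-1}]' 20
```

```text
t: 11.6
eef_pos: [0.5727, -0.2986, 0.182]
ee_rot: [-3.141, -0.001, -1.89]
force: [-3.9, 0.1, 4.4]
width: 0.0114
gripper_force: 20.0
```

```bash
python3 -m crank '[{"dx":0.0075,"dy":-0.0025,"dz":0.0005,"twist":0,"grip":-1},{"dx":0.015,"dy":-0.005,"dz":0.0005,"twist":0,"grip":-1},{"dx":0.0225,"dy":-0.0075,"dz":0,"twist":0,"grip":-1},{"dx":0.030,"dy":-0.010,"dz":-0.0015,"twist":0,"grip":-1},{"dx":0.036,"dy":-0.012,"dz":-0.0025,"twist":0,"grip":-1}]' 20
python3 -m crank '[{"dx":0,"dy":0,"dz":0,"twist":0,"grip":-1},{"dx":0,"dy":0,"dz":0,"twist":0,"grip":-1},{"dx":0,"dy":0,"dz":0,"twist":0,"grip":-1},{"dx":0,"dy":0,"dz":0,"twist":0,"grip":-1},{"dx":0,"dy":0,"dz":0,"twist":0,"grip":-1}]' 20
python3 - <<'E'
from h import *
snap('side','side5.png');st=arm.get_state();p=st['eef_pos'];d=np.array([np.cos(np.radians(-18.3)),np.sin(np.radians(-18.3))])
print(p-np.array([.4852,-.2694,.1151]),(p[:2]-[.4852,-.2694])@d,'force along chest x',st['force'][:2]@d,st['force'])
E
```

```text
t: 12.02
eef_pos: [0.6094, -0.3107, 0.1778]
ee_rot: [-3.141, -0.0, -1.891]
force: [-1.9, -2.0, 3.4]
width: 0.0112
gripper_force: 20.0
t: 12.43
eef_pos: [0.6079, -0.3102, 0.178]
ee_rot: [-3.141, -0.0, -1.891]
force: [-0.2, -4.1, 2.6]
width: 0.0115
gripper_force: 20.0
[ 0.12275974 -0.04072616  0.06294092] 0.12933893538437502 force along chest x 1.4840892433905701 [-0.01683209 -4.77740796  3.04823306]
```

View pics/side5.png

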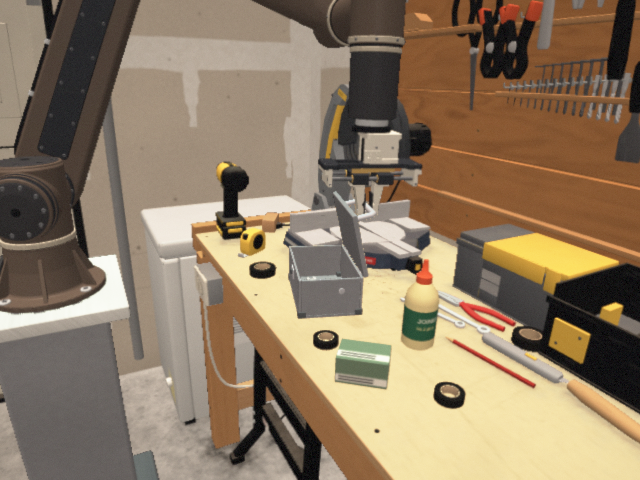

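The side picture shows the lid raised: its near edge runs from the hinge at about (366,273) to the tip at about (336,194), with the handle gripped and the roll flat at (262,270). By arm displacement the angle is about 1.337, so I'll nudge 3.5 mm back.

```bash
python3 -m crank '[{"dx":0.001,"dy":-0.0005,"dz":0,"twist":0,"grip":-1},{"dx":0.002,"dy":-0.0005,"dz":0,"twist":0,"grip":-1},{"dx":0.003,"dy":-0.001,"dz":-0.0005,"twist":0,"grip":-1},{"dx":0.0035,"dy":-0.001,"dz":-0.001,"twist":0,"grip":-1},{"dx":0.0035,"dy":-0.001,"dz":-0.001,"twist":0,"grip":-1}]' 20
python3 -m crank '[{"dx":0,"dy":0,"dz":0,"twist":0,"grip":-1},{"dx":0,"dy":0,"dz":0,"twist":0,"grip":-1},{"dx":0,"dy":0,"dz":0,"twist":0,"grip":-1},{"dx":0,"dy":0,"dz":0,"twist":0,"grip":-1},{"dx":0,"dy":0,"dz":0,"twist":0,"grip":-1}]' 20
python3 - <<'E'
from h import *
st,f=snap('side','side6.png');p=st['eef_pos'];y=np.radians(-18.3);d=np.array([np.cos(y),np.sin(y)]);n=np.array([-d[1],d[0],0])
print((p-np.array([.4852,-.2694,.1151])).round(4),(p[:2]-[.4852,-.2694])@d,st['force'],np.abs(st['qd']).max())
H=np.array([.5825,-.305,.08]);Q=H-.097*n
for u,v in[(336,194),(366,273),(341,194)]:
    o,r=ray('side',u,v);X=o+r*((Q-o)@n)/(r@n);print((u,v),'chest x',(X-H)[:2]@d,'z',X[2]-.08)
cv2.imwrite('pics/s6c.png',cv2.resize(f[170:330,230:430,::-1],None,fx=3.5,fy=3.5,interpolation=cv2.INTER_CUBIC))
E
```

```text
t: 12.9
eef_pos: [0.6116, -0.3113, 0.1771]
ee_rot: [-3.142, -0.001, -1.891]
force: [-1.7, -5.6, 4.1]
width: 0.0106
gripper_force: 20.0
t: 13.32
eef_pos: [0.6115, -0.3113, 0.1771]
ee_rot: [-3.142, -0.001, -1.891]
force: [-1.7, -5.0, 3.4]
width: 0.0111
gripper_force: 20.0
[ 0.1263 -0.0419  0.062 ] 0.13307443924629878 [-1.7279737  -4.97769797  3.38343491] 0.0014675037109097711
(336, 194) chest x -0.05895313988037681 z 0.16587782324030265
(366, 273) chest x 0.004286035124582777 z 0.012093214310839775
(341, 194) chest x -0.04999582364984507 z 0.16573212361467426
```

View pics/s6c.png

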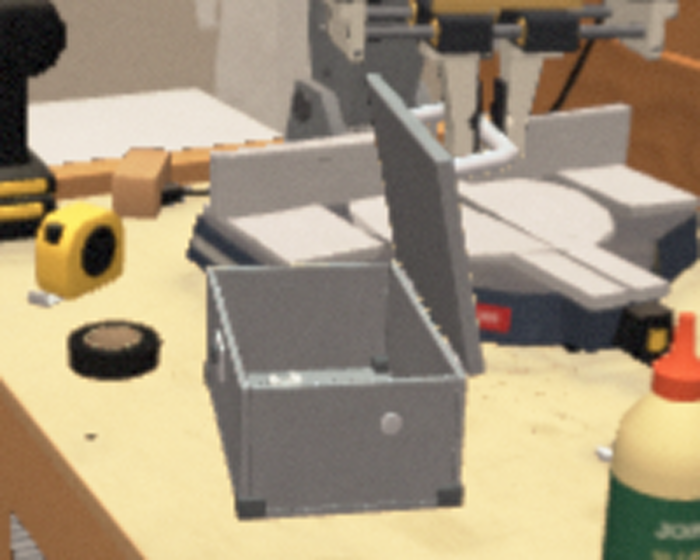

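The crop shows the near lid edge from the hinge at crop (482,370) up to its tip at crop (452,160), with the bar in the fingers at (480,150). The point I used before was the far corner, so I'll recheck the angle with these.

```bash
python3 - <<'E'
from h import *
y=np.radians(-18.3);d=np.array([np.cos(y),np.sin(y)]);n=np.array([-d[1],d[0],0])
H=np.array([.5825,-.305,.08]);Q=H-.097*n;L=[]
for a,b in[(452,160),(482,370),(436,156),(469,370)]:
    o,r=ray('side',230+a/3.5,170+b/3.5);X=o+r*((Q-o)@n)/(r@n);L.append([(X-H)[:2]@d,X[2]-.08]);print(np.round(L[-1],4))
for i in(0,2):print(np.arctan2(L[i][1]-L[i+1][1],L[i+1][0]-L[i][0]))
E
```

```text
[-0.0151  0.1252]
[0.008  0.0063]
[-0.0237  0.1276]
[0.0007 0.0067]
1.3791372521594
1.372056804106208
```

Vision agrees, with the lid at about 1.37 rad, still and gripped. Handing in.

```bash
python3 -c "
from station import arm
print(arm.job_done())"
```

```text
the job is handed in; nothing more can be done
None
```

The tape roll lies flat on the bench clear of the chest, and the lid is held still by its handle at about 1.37 rad, its balance point; I kept clear of the glue bottle, screw box and tape measure, and the job is handed in at about 13 s.

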